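# Pop the whetstone and stop it on the chute

## Robot

A 6-joint arm with a two-finger parallel gripper is mounted at the origin on the work surface. World frame = base frame: x ahead of the robot, y to its left, z up, the work surface at z = 0. Lengths are in m, angles in rad, forces in N, time in s.
With the tool pointing down it reaches from about 0.425 to 0.95 m from the base axis. Payload 3.5 kg.
Tool frame: the origin (TCP) lies between the finger pads; the fingertips stand 25 mm ahead of it and the grasp point (between the pads) lies 6 mm ahead of it (ctrl.finger_overhang is the distance from the TCP to the fingertips, in m); x points along the fingers, y is the direction in which the jaws open and shut, and the axes are right-handed (so a half turn about x gives the same grasp; the last joint's range is limited). The gripper opens to 85 mm and grips with 20 to 120 N. Pads are 22 mm wide; open, the fingers measure 114 mm over their backs; the gripper's body (76 mm by 85 mm) begins 54 mm behind the grasp point. The pads swing forward as they close: fully open they stand 13 mm farther back than shut.
Start: joints at [1.044, 0.286, 1.577, -0, 1.279, -0.15], TCP at [0.248, 0.628, 0.256] pointing down, gripper open.
Joint ranges: [-2.77, 2.77], [-0.9, 2.22], [0.21, 2.48], [-1.53, 4.67], [0.24, 2.81], [-2.84, 2.84]. Speed limits (rad/s): [2.79, 2.79, 3.14, 3.14, 3.14, 3.14].

## Interface

Orientations are given as a unit quaternion [x, y, z, w].
In Python, from plant import ctrl gives the robot as it stands.
- The arm moves only by the tool play_rows, never from a script. Its argument "targets" is a list of rows, each an object with "delta_pos": the shift along the world's x, y, z normalised to -1 to 1, where 1 is 1000 mm, a list of three; "delta_rot": the turn, a rotation vector about the world's x, y, z normalised to -1 to 1, where 1 is pi rad, a list of three; "claw": the finger opening in mm, from 0 to 85.4. In form: [{"delta_pos": [tx, ty, tz], "delta_rot": [wx, wy, wz], "claw": claw}, ...]. A call has 1 to 20 rows; each row is the pose to reach, as a shift and turn from the pose measured when the call began, turning the shorter way round; what a row does not reach only later rows make up. A row lasts 1/12 s, in which the tool goes at most 41.7 mm and 7.16 degrees, less where a joint would pass 70% of its speed; a pose out of reach is approached as far as the arm can. A call with a number of a shift or a turn outside -1 to 1 is refused whole. A call with a gripper value outside its range is refused whole. The fingers move at their own pace and stop on an object; "newtons" is the grip in N (left out, the last holds). Time passes only in rows, so rows that repeat a pose let the fingers close. It gives the time, the measured TCP pose, the force and the opening at its end, in the units of the state.
- ctrl.get_state(): the state, without advancing time (a new reading comes with each control period).
- ctrl.read_camera(name): name is "side" or "top" or "wrist"; returns the picture (420x560x3 uint8, blue, green, red); there is no depth.
- ctrl.calibration(name): a dict with "fx", "fy", "cx", "cy" (pixels), "k1" (the pictures are not rectified: a ray, as slopes to the right and down, at radius r is drawn at 1 + k1 r^2 times it, then the intrinsics apply), "camera_from_world" (4x4, takes a point from world to camera coordinates). Camera axes: x right, y down, z forward; pixel columns grow to the right and rows downward; lengths in m; the calibration is good to about 2 mm. A picture is of the moment at which its call begins: read the wrist's pose just before it. calibration takes no time and is no camera call; for the wrist camera it gives the pose at the moment of the call.
- ctrl.sign_off(): hands the job in, once; it reports no verdict.
The state is a dict: "time": time; "qpos": joint angles; "dq": joint speeds; "joint_efforts": joint torques, N m; "eef_pos": TCP position; "tcp_rot": TCP orientation; "contact_force": force on the tool from outside, world axes, zero at the start; "wrist_torque": the same for the moment, N m; "opening": opening from 0.0 (shut) to 1.0 (fully open).
Only numpy, scipy, OpenCV 4.12 (cv2) and the standard library are available. Lean on these libraries where they do the work, as an engineer would, in place of code of your own. Each camera call takes 0.05 s, during which the arm holds its last target. There are 200 camera calls.

## Task

Press the red button of the whetstone holder with one finger, so that its spring shoots the dark stone out, and stop the stone with the other finger so that it comes to rest wholly on the yellow part of the chute instead of shooting off the open end. Do not grip or lift the stone, and leave the other things on the bench alone. Finish while holding: the finger stays against the stone and keeps it from sliding on.

Things in the scene. Friction and masses are not known exactly. Their poses are not given: they have to be found in the camera images.
- holder: wooden whetstone holder fixed to the bench, 245 x 56 mm. Origin on the bench surface under the middle of the gate's seat-side face; +x is the way the stone is shot out, +y points to the red button, z up. A level channel, floor 40 mm above the bench, runs along x: stone seat x = -36 to 0, gate 0 to 5, yellow chute 5 to 80 mm (open end, 40 mm drop).
- button_top (a point): centre of the top face of the red push button, a flat pad 30 mm (along the holder's x) by 22 mm; at rest 58 mm above the bench, at holder x = 45, y = +44 mm. It goes 12 mm straight down, its top then 6 mm above the channel floor, and springs back up when let go. It needs about 4 to 8 N.
- eject_button (a joint): travel of the red button and of the gate joined to it (a steel bar across the channel, 7 mm high), in m: 0 up, 0.012 fully down. The gate drops below the channel floor, and the stone is let go, at about 0.007.
- pusher (a joint): travel of the spring pusher behind the stone, in m: 0 at the start, up to 0.106. It pushes the stone along all the way (3.5 N falling to 2.5 N) at up to 0.5 m/s, and shoves it off the open end within about 0.3 s unless stopped. Behind the seat stand a bulkhead 68 mm high (holder x = -62 to -50 mm) and the spring barrel, back to x = -165 mm.
- catch_mid (a point): centre of the yellow chute, on its floor: holder x = 42.5, y = 0 mm, 40 mm above the bench. The channel is 48 mm wide between rails 6 mm high and 4 mm thick.
- stone_mid (a point): centre of the dark grey whetstone, 36 mm (along the holder's x) by 46 mm by 22 mm high, about 0.1 kg, loose; it starts in its seat with this centre at holder x = -18, y = 0 mm (within 1 mm), 51 mm above the bench, pressed by the spring against the gate
- red_block: dark red wooden block, loose, 120 x 36 x 20 mm, origin at the centre of its underside; to be left alone
- spare_stone: orange spare stone, loose, 46 x 36 x 22 mm, origin at the centre of its underside; to be left alone
- tin: small pale closed tin, loose, 52 mm across and 60 mm high, origin at the centre of its underside; to be left alone

How it is judged:
On the way, in this order (a step that is already met when the one before it is completed fails the run):
1. a finger presses the red button down (value of joint eject_button above 0.004 m and contact force between the fingers and holder above 0.5 N), for 0.02 s.
2. the popped stone is stopped by a finger wholly on the yellow chute (x of stone_mid in the frame of holder between 0.02 and 0.065 m and linear speed of stone below 0.03 m/s and contact force between the fingers and stone above 0.4 N), for 0.3 s.
At the end, for the whole second after the job is handed in: the stone lies flat and still, wholly on the yellow part of the chute (within 3 mm), still held back by a finger with at least 0.4 N (x of stone_mid in the frame of holder between 0.02 and 0.065 m and z of stone_mid in the frame of holder between 0.046 and 0.057 m and angle between stone_mid's own z axis and vertical below 0.2 rad and linear speed of stone below 0.02 m/s and contact force between the fingers and stone above 0.4 N); the arm keeps its last pose, push and grip.
It fails at once if the stone is lifted out of the channel (z of stone_mid in the frame of holder above 0.058 m).
It fails at once if the stone slides past the end of the yellow chute or falls off (z of stone_mid in the frame of holder below 0.035 m or x of stone_mid in the frame of holder above 0.075 m).
It fails at once if the red block, the spare stone or the tin is disturbed (distance of any of red_block, spare_stone, tin from where it was at the start of the episode above 0.015 m).
It also fails if it takes over 26 s, if anything falls off the work surface, if the arm or the gripper's body presses on something with over 40 N, if the wrist force passes 120 N, or if a joint passes its speed limit or range.

## Working session

There is one attempt and no reset: what is moved stays moved. The work goes in short steps, Python scripts to look and compute and a tool call to move; the robot and the scene stay as the last step left them, time stands still between calls to the robot, and variables do not carry over. Pictures are saved under pics/ and viewed, about 8 in all and at most 12, crops included, and the job is handed in when it is done.

Besides the shell and the picture viewer there is one more tool, called after "Call:" as name(argument=value, ...), one argument or row to a line, values as JSON. play_rows: Moves the arm, as the interface text tells. Its arguments: {"type":"object","properties":{"targets":{"type":"array"},"newtons":{"type":"number"}},"required":["targets"]}

```bash
ls; mkdir -p pics
python3 - <<'E'
from plant import ctrl
import cv2
print(ctrl.get_state())
for n in("top","side"):
    cv2.imwrite(f"pics/{n}0.png",ctrl.read_camera(n)); print(n,ctrl.calibration(n))
print(ctrl.finger_overhang)
E
```

```text
pics
{'time': 0.0, 'qpos': array([ 1.04404473e+00,  2.87239642e-01,  1.57819986e+00, -6.21474861e-06,
        1.27860408e+00, -1.50004544e-01]), 'dq': array([ 1.71916801e-05,  1.45645215e-03, -1.66763109e-04,  2.36041588e-04,
       -2.04277886e-03, -1.78123697e-03]), 'joint_efforts': array([ 1.91155632e-04, -4.05981338e+01, -2.92626804e+01, -1.69630662e-04,
        5.89698670e-03, -4.90823638e-06]), 'eef_pos': array([0.24799828, 0.62713734, 0.25488541]), 'tcp_rot': array([ 0.13159502,  0.69488341, -0.13323121,  0.69431207]), 'contact_force': array([ 1.46831076, -0.13009341, -0.59846524]), 'wrist_torque': array([-0.03996011, -0.00870398, -0.03295589]), 'opening': 1.0021741663538635}
top {'fx': 415.369185157847, 'fy': 415.369185157847, 'cx': 277.4790742535142, 'cy': 206.18414295533546, 'k1': -0.07948122847690242, 'camera_from_world': array([[ 0.01563773, -0.99870832, -0.04834412,  0.00788935],
       [-0.99883448, -0.01339505, -0.04637075,  0.61534253],
       [ 0.04566329,  0.04901291, -0.99775378,  0.68086804],
       [ 0.        ,  0.        ,  0.        ,  1.        ]])}
side {'fx': 435.2950437318191, 'fy': 435.2950437318191, 'cx': 288.5356196867705, 'cy': 205.11643602231482, 'k1': -0.09093482500413269, 'camera_from_world': array([[-0.80522762, -0.59248282,  0.02392883,  0.48246751],
       [-0.30412971,  0.37801915, -0.87441789,  0.25951057],
       [ 0.50903202, -0.7113829 , -0.48458309,  0.39430026],
       [ 0.        ,  0.        ,  0.        ,  1.        ]])}
0.025
```

View pics/top0.png

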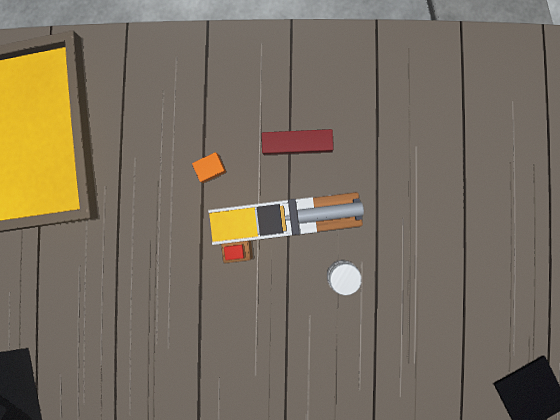

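View pics/side0.png

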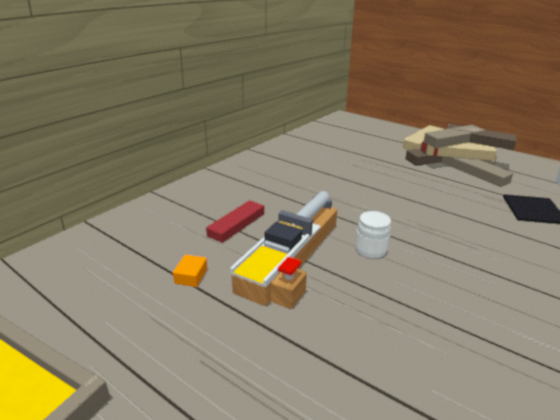

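The top view shows the holder with the yellow chute at about (233,225), the stone at (271,219) and the red button at (235,252). The tin is at (345,278), the spare stone at (209,167) and the red block at (297,141). Holder +x points left in the picture (world +y), and the button is on the robot's side. Next I'll fit the holder pose from both cameras.

```bash
cat > h.py <<'E'
import numpy as np, cv2
from scipy.optimize import least_squares
from scipy.spatial.transform import Rotation as R
def proj(c,P):
    T=c["camera_from_world"];p=np.atleast_2d(P)@T[:3,:3].T+T[:3,3];s=p[:,:2]/p[:,2:]
    s=s*(1+c["k1"]*(s**2).sum(1,keepdims=True));return s*[c["fx"],c["fy"]]+[c["cx"],c["cy"]]
def blob(m,near):
    n,l,st,ce=cv2.connectedComponentsWithStats(m.astype(np.uint8))
    k=[i for i in range(1,n) if st[i,4]>40]; i=min(k,key=lambda i:np.hypot(*(ce[i]-near)));return ce[i],st[i],l==i
def h2w(p,P):
    c,s=np.cos(p[2]),np.sin(p[2]);P=np.atleast_2d(P)
    return P@np.array([[c,s,0],[-s,c,0],[0,0,1]])+[p[0],p[1],0]
E
python3 - <<'E'
from plant import ctrl
from h import *
obs=[]
near={"top":dict(y=(233,225),r=(235,252),s=(271,219)),"side":dict(y=(262,264),r=(290,266))}
for n in near:
    im=cv2.imread(f"pics/{n}0.png");hsv=cv2.cvtColor(im,cv2.COLOR_BGR2HSV);H,S,V=cv2.split(hsv)
    m=dict(y=(H>20)&(H<32)&(S>200)&(V>120),r=((H<4)|(H>176))&(S>200)&(V>170),s=(V<62))
    for k in near[n]:
        c,st,_=blob(m[k],near[n][k]);print(n,k,c,st);obs.append((n,k,c))
        if k=='y':
            print(cv2.boxPoints(cv2.minAreaRect(np.argwhere(_)[:,::-1].astype(np.float32))).round(1).tolist())
ref=dict(y=[42.5,0,40],r=[45,44,58],s=[-18,0,62])
C={n:ctrl.calibration(n) for n in near}
def f(p,o):return np.concatenate([proj(C[n],h2w(p,np.array(ref[k])/1e3))[0]-c for n,k,c in o])
for o in(obs,[x for x in obs if x[0]=='top'],[x for x in obs if x[0]=='side']):
    r=least_squares(f,[.6,.05,1.69],args=(o,));print(r.x,np.degrees(r.x[2]),r.fun.round(1))
q=ctrl.get_state()["tcp_rot"];print(R.from_quat(q).as_matrix().round(4))
E
```

```text
top y [240.40594059 215.96039604] [210 208  48  28 101]
[[209.8000030517578, 212.1999969482422], [253.89999389648438, 207.3000030517578], [257.0, 235.0], [212.89999389648438, 239.89999389648438]]Traceback (most recent call last):
  File "<stdin>", line 9, in <module>
  File "h.py", line 9, in blob
    k=[i for i in range(1,n) if st[i,4]>40]; i=min(k,key=lambda i:np.hypot(*(ce[i]-near)));return ce[i],st[i],l==i
                                               ~~~^^^^^^^^^^^^^^^^^^^^^^^^^^^^^^^^^^^^^^^^
ValueError: min() iterable argument is empty
```

Run:
```python
from h import *
for n,ps in {"top":[(233,225),(225,220),(235,252),(271,219),(265,225)],"side":[(262,264),(290,265),(285,232)]}.items():
    im=cv2.imread(f"pics/{n}0.png");h=cv2.cvtColor(im,cv2.COLOR_BGR2HSV)
    print(n,[h[y,x].tolist() for x,y in ps])
t=cv2.imread("pics/top0.png")[190:270,195:295];s=cv2.imread("pics/side0.png")[190:310,220:350]
cv2.imwrite("pics/crop.png",np.hstack([cv2.resize(t,(400,320),interpolation=0)[:, :],cv2.resize(s,(347,320),interpolation=0)]))
```

```text
top [[24, 198, 235], [23, 197, 233], [1, 191, 202], [140, 10, 78], [135, 7, 77]]
side [[26, 255, 246], [3, 255, 225], [116, 48, 79]]
```

View pics/crop.png

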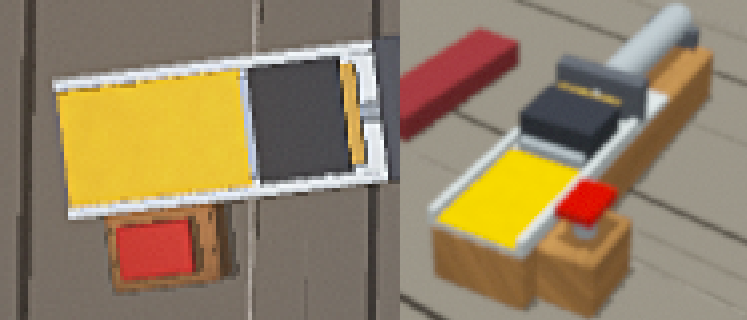

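The crop shows the chute, gate bar, stone and button clearly. I'll loosen the colour thresholds to suit.

Run:
```python
from plant import ctrl
from h import *
obs=[]
near={"top":dict(y=(233,225),r=(235,252),s=(271,219)),"side":dict(y=(262,264),r=(290,266))}
for n in near:
    im=cv2.imread(f"pics/{n}0.png");H,S,V=cv2.split(cv2.cvtColor(im,cv2.COLOR_BGR2HSV))
    m=dict(y=(H>20)&(H<30)&(S>150)&(V>180),r=((H<5)|(H>175))&(S>160)&(V>170),s=(V<95)&(S<20))
    for k in near[n]:
        c,st,_=blob(m[k],near[n][k]);print(n,k,c.round(1),st.tolist());obs.append((n,k,c))
ref=dict(y=[42.5,0,40],r=[45,44,58],s=[-18,0,62])
C={n:ctrl.calibration(n) for n in near}
def f(p,o):return np.concatenate([proj(C[n],h2w(p,np.array(ref[k])/1e3))[0]-c for n,k,c in o])
for o in(obs,[x for x in obs if x[:2]!=('top','s')],[x for x in obs if x[0]=='top'],[x for x in obs if x[0]=='side']):
    r=least_squares(f,[.6,.05,1.69],args=(o,));print(r.x.round(4),np.degrees(r.x[2]).round(2),r.fun.round(1))
q=ctrl.get_state()["tcp_rot"];print(R.from_quat(q).as_matrix().round(4))
```

```text
top y [233.  224.1] [209, 208, 49, 33, 1303]
top r [233.2 252. ] [224, 245, 19, 15, 229]
top s [268.6 219.6] [257, 204, 26, 32, 598]
side y [259.8 263.4] [234, 246, 52, 37, 993]
side r [289.2 264.8] [279, 258, 22, 15, 206]
[0.5893 0.0464 1.7157] 98.3 [-0.8  0.5 -0.8  0.6 -0.3 -0.   1.3 -0.7 -1.  -2.3]
[0.5897 0.0468 1.7268] 98.94 [-1.   0.5 -0.8  0.6  1.1 -0.6 -0.9 -2.3]
[0.5897 0.0453 1.7101] 97.98 [-0.1  0.1 -0.3  0.2  0.4 -0.3]
[0.588  0.0498 1.7358] 99.46 [ 0.9  1.  -0.9 -0.8]
[[-1.100e-03  3.679e-01  9.299e-01]
 [-1.900e-03  9.299e-01 -3.679e-01]
 [-1.000e+00 -2.100e-03 -3.000e-04]]
```

Call:
play_rows(
  targets=[
    {"delta_pos": [0.02,-0.03,0],"delta_rot": [0,0,-0.03],"claw": 30},
    {"delta_pos": [0.04,-0.065,0],"delta_rot": [0,0,-0.06],"claw": 30},
    {"delta_pos": [0.06,-0.1,0],"delta_rot": [0,0,-0.09],"claw": 30},
    {"delta_pos": [0.08,-0.135,0],"delta_rot": [0,0,-0.12],"claw": 30},
    {"delta_pos": [0.1,-0.17,0],"delta_rot": [0,0,-0.15],"claw": 30},
    {"delta_pos": [0.12,-0.205,0],"delta_rot": [0,0,-0.18],"claw": 30},
    {"delta_pos": [0.14,-0.24,0],"delta_rot": [0,0,-0.21],"claw": 30},
    {"delta_pos": [0.16,-0.275,0],"delta_rot": [0,0,-0.24],"claw": 30},
    {"delta_pos": [0.18,-0.31,0],"delta_rot": [0,0,-0.27],"claw": 30},
    {"delta_pos": [0.2,-0.345,0],"delta_rot": [0,0,-0.3],"claw": 30},
    {"delta_pos": [0.22,-0.38,0],"delta_rot": [0,0,-0.32],"claw": 30},
    {"delta_pos": [0.245,-0.415,0],"delta_rot": [0,0,-0.3355],"claw": 30},
    {"delta_pos": [0.27,-0.45,0],"delta_rot": [0,0,-0.3355],"claw": 30},
    {"delta_pos": [0.29,-0.485,0],"delta_rot": [0,0,-0.3355],"claw": 30},
    {"delta_pos": [0.305,-0.51,-0.01],"delta_rot": [0,0,-0.3355],"claw": 30},
    {"delta_pos": [0.3114,-0.525,-0.04],"delta_rot": [0,0,-0.3355],"claw": 30},
    {"delta_pos": [0.3114,-0.525,-0.075],"delta_rot": [0,0,-0.3355],"claw": 30},
    {"delta_pos": [0.3114,-0.525,-0.105],"delta_rot": [0,0,-0.3355],"claw": 30},
    {"delta_pos": [0.3114,-0.525,-0.12],"delta_rot": [0,0,-0.3355],"claw": 30},
    {"delta_pos": [0.3114,-0.525,-0.12],"delta_rot": [0,0,-0.3355],"claw": 30},
  ],
)

```text
time: 1.77
eef_pos: [0.5558, 0.1018, 0.1294]
tcp_rot: [0.461, 0.537, -0.467, 0.53]
contact_force: [-0.1, 0.3, 0.8]
opening: 0.352
```

Run:
```python
from plant import ctrl
from h import *
s=ctrl.get_state();print(s["time"],s["eef_pos"],s["opening"],s["contact_force"]);print(R.from_quat(s["tcp_rot"]).as_matrix().round(4))
c=ctrl.calibration("wrist");cv2.imwrite("pics/w1.png",ctrl.read_camera("wrist"));cv2.imwrite("pics/s1.png",ctrl.read_camera("side"))
p=[.5895,.0458,np.radians(98)]
for n,h in dict(btn=[45,44,58],end1=[80,24,40],end2=[80,-24,40],g1=[5,24,40],g2=[5,-24,40]).items(): print(n,proj(c,h2w(p,np.array(h)/1e3)).round(0),proj(ctrl.calibration("side"),h2w(p,np.array(h)/1e3)).round(0))
im=np.hstack([cv2.resize(cv2.imread("pics/w1.png"),(400,300)),cv2.imread("pics/s1.png")[100:400,150:550]]);cv2.imwrite("pics/c1.png",im)
```

```text
1.7667 [0.55582226 0.10180569 0.12941472] 0.35166817620634727 [-0.1290626   0.29899827  0.77644849]
[[-0.013   0.9902  0.1389]
 [ 0.      0.1389 -0.9903]
 [-0.9999 -0.0128 -0.0018]]
btn [[249. 263.]] [[288. 262.]]
end1 [[284. 197.]] [[262. 283.]]
end2 [[364. 197.]] [[232. 271.]]
g1 [[283. 306.]] [[289. 254.]]
g2 [[356. 307.]] [[260. 244.]]
```

View pics/c1.png

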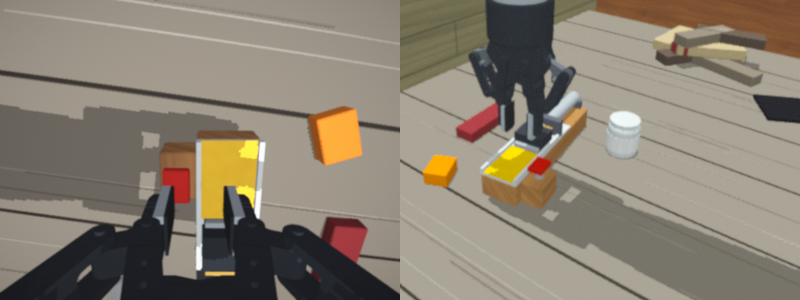

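The wrist view agrees with the fitted pose: the button and chute corners land within a few px of prediction. One finger is on the button side and the other is over the chute. Next I'll correct x by 3.6 mm and the small tilt, go lower, and check the finger positions.

Call:
play_rows(
  targets=[
    {"delta_pos": [0.0036,0.0003,-0.012],"delta_rot": [0,0.004,0],"claw": 30},
    {"delta_pos": [0.0036,0.0003,-0.024],"delta_rot": [0,0.004,0],"claw": 30},
    {"delta_pos": [0.0036,0.0003,-0.029],"delta_rot": [0,0.004,0],"claw": 30},
    {"delta_pos": [0.0036,0.0003,-0.029],"delta_rot": [0,0.004,0],"claw": 30},
    {"delta_pos": [0.0036,0.0003,-0.029],"delta_rot": [0,0.004,0],"claw": 30},
  ],
)

```text
time: 2.28
eef_pos: [0.5627, 0.1026, 0.1059]
tcp_rot: [0.46, 0.538, -0.467, 0.529]
contact_force: [-0.4, 0.2, 0.7]
opening: 0.352
```

Run:
```python
from plant import ctrl
from h import *
s=ctrl.get_state();M=R.from_quat(s["tcp_rot"]).as_matrix();e=s["eef_pos"]
print(s["time"],e,s["opening"],s["contact_force"],s["dq"].round(3));print(M.round(4))
a=np.radians(98);d=e[:2]-[.5895,.0458];print("holder",d@[np.cos(a),np.sin(a)],d@[-np.sin(a),np.cos(a)])
c=ctrl.calibration("wrist");w=ctrl.read_camera("wrist");sd=ctrl.read_camera("side");cs=ctrl.calibration("side")
o=s["opening"]*.085/2
for sg in(1,-1):
  for t in(.025,.017):
    P=np.array([[t,sg*y,z] for y,z in((o,-.011),(o,.011),(o+.0145,.011),(o+.0145,-.011))])@M.T+e
    for im,cc,col in((w,c,(0,255,0) if t==.025 else (255,0,255)),(sd,cs,(0,255,0) if t==.025 else (255,0,255))):
        cv2.polylines(im,[proj(cc,P).round().astype(int)],True,col,1)
cv2.imwrite("pics/w2.png",np.hstack([cv2.resize(w[160:420,140:420],(430,400),interpolation=0),cv2.resize(sd[160:320,210:350],(350,400),interpolation=0)]))
```

```text
2.2833 [0.56265067 0.10257365 0.10585076] 0.3520352931602458 [-0.3759232   0.17767962  0.72560506] [-0.    -0.008 -0.012 -0.001 -0.001 -0.002]
[[-0.0162  0.9901  0.1397]
 [-0.      0.1397 -0.9902]
 [-0.9999 -0.016  -0.0023]]
holder 0.0599578354139324 0.01868667199472925
```

View pics/w2.png

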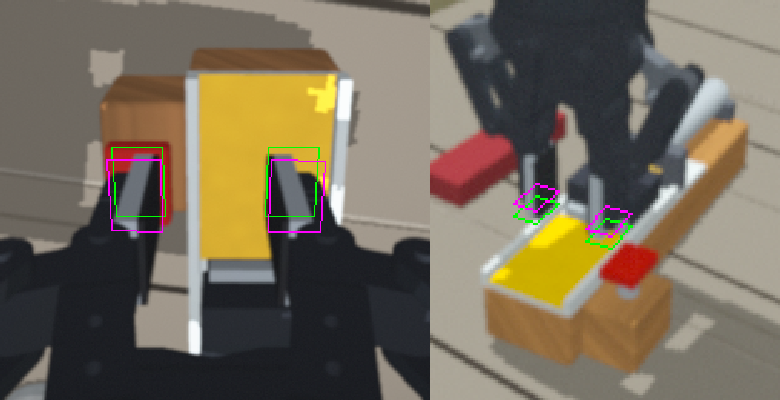

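The fingertips are about 8 mm thick and end about 18–19 mm ahead of the TCP. I'll open to 36 mm so one finger is centred over the button and the other over the chute. I'll also recentre, level the tool, and go down to just above the button.

Call:
play_rows(
  targets=[
    {"delta_pos": [-0.0033,-0.0005,-0.008],"delta_rot": [0,-0.005,0],"claw": 36},
    {"delta_pos": [-0.0033,-0.0005,-0.016],"delta_rot": [0,-0.005,0],"claw": 36},
    {"delta_pos": [-0.0033,-0.0005,-0.02],"delta_rot": [0,-0.005,0],"claw": 36},
    {"delta_pos": [-0.0033,-0.0005,-0.02],"delta_rot": [0,-0.005,0],"claw": 36},
    {"delta_pos": [-0.0033,-0.0005,-0.02],"delta_rot": [0,-0.005,0],"claw": 36},
    {"delta_pos": [-0.0033,-0.0005,-0.02],"delta_rot": [0,-0.005,0],"claw": 36},
    {"delta_pos": [-0.0033,-0.0005,-0.02],"delta_rot": [0,-0.005,0],"claw": 36},
  ],
)

```text
time: 2.97
eef_pos: [0.5602, 0.1021, 0.0868]
tcp_rot: [0.464, 0.533, -0.463, 0.534]
contact_force: [-0.2, 0.7, 0.3]
opening: 0.424
```

```bash
cat > st.py <<'E'
from plant import ctrl
from h import *
s=ctrl.get_state();M=R.from_quat(s["tcp_rot"]).as_matrix();e=s["eef_pos"]
print(s["time"],e.round(4),s["opening"]*85,s["contact_force"].round(2),M[:,0].round(4))
a=np.radians(98);d=e[:2]-[.5895,.0458];print("holder",d@[np.cos(a),np.sin(a)],d@[-np.sin(a),np.cos(a)])
def look(f):
    w=ctrl.read_camera("wrist");sd=ctrl.read_camera("side")
    cv2.imwrite(f,np.hstack([cv2.resize(w[160:420,140:420],(430,400)),cv2.resize(sd[190:310,220:340],(370,400))]))
E
python3 -c "
from st import *
look('pics/w3.png')"
```

```text
2.9667 [0.5602 0.1021 0.0868] 36.005121990454526 [-0.21  0.67  0.3 ] [ 0.0016  0.     -1.    ]
holder 0.05979469875707218 0.02115446286608008
```

View pics/w3.png

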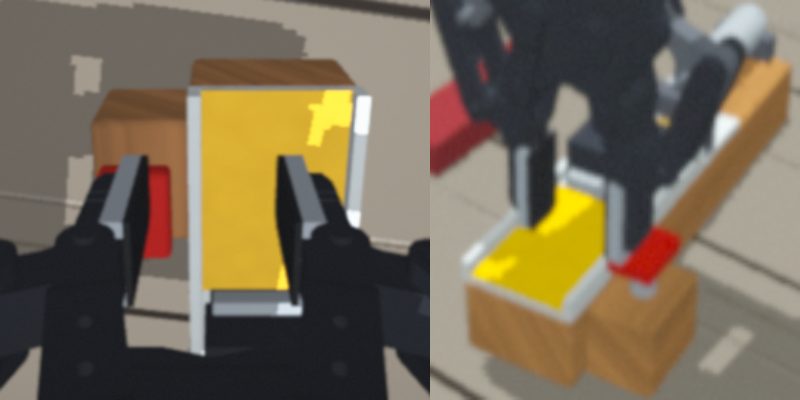

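Run:
```python
from st import *
c=ctrl.calibration("wrist");cs=ctrl.calibration("side")
for z in(-.011,-.008):
  for u in((224.6,260.8),(236.4,260.8),(320.4,260.8),(333.4,260.8)):
    r=least_squares(lambda p:(proj(c,M@[p[0],p[1],z]+e)[0]-u),[.02,0],x_scale=.01);print(z,u,(r.x*1e3).round(1))
# side: left-finger & right-finger bottom-most tip pixel
for u in((220+(532-430)*.324,190+228*.3),(220+(625-430)*.324,190+265*.3)):
  for z in(-.011,):
    r=least_squares(lambda p:(proj(cs,M@[p[0],p[1],z]+e)[0]-u),[.02,0],x_scale=.01);print('side',u,(r.x*1e3).round(1))
```

```text
3.0667 [0.5602 0.102  0.0868] 35.82786130240504 [ 0.04 -0.24 -0.3 ] [ 0.0015  0.     -1.    ]
holder 0.05976342534738854 0.021231713852323076
-0.011 (224.6, 260.8) [ 19.4 -23.1]
-0.011 (236.4, 260.8) [ 19.4 -18.2]
-0.011 (320.4, 260.8) [19.5 17.2]
-0.011 (333.4, 260.8) [19.5 22.7]
-0.008 (224.6, 260.8) [ 25.7 -24.2]
-0.008 (236.4, 260.8) [ 25.7 -19. ]
-0.008 (320.4, 260.8) [25.8 18. ]
-0.008 (333.4, 260.8) [25.8 23.7]
side (253.048, 258.4) [20.4 16. ]
side (283.18, 269.5) [ 21.1 -29.4]
```

The tips are 20 mm ahead of the TCP, at z ≈ 67 mm. The button finger is at holder y ≈ 39–44, over the button, and the other is at y ≈ 0. Pressing now.

Call:
play_rows(
  targets=[
    {"delta_pos": [0,0,-0.004],"delta_rot": [0,0,0],"claw": 36},
    {"delta_pos": [0,0,-0.007],"delta_rot": [0,0,0],"claw": 36},
    {"delta_pos": [0,0,-0.01],"delta_rot": [0,0,0],"claw": 36},
    {"delta_pos": [0,0,-0.012],"delta_rot": [0,0,0],"claw": 36},
    {"delta_pos": [0,0,-0.014],"delta_rot": [0,0,0],"claw": 36},
    {"delta_pos": [0,0,-0.016],"delta_rot": [0,0,0],"claw": 36},
    {"delta_pos": [0,0,-0.018],"delta_rot": [0,0,0],"claw": 36},
    {"delta_pos": [0,0,-0.0195],"delta_rot": [0,0,0],"claw": 36},
    {"delta_pos": [0,0,-0.0195],"delta_rot": [0,0,0],"claw": 36},
    {"delta_pos": [0,0,-0.0195],"delta_rot": [0,0,0],"claw": 36},
    {"delta_pos": [0,0,-0.0195],"delta_rot": [0,0,0],"claw": 36},
    {"delta_pos": [0,0,-0.0195],"delta_rot": [0,0,0],"claw": 36},
  ],
)

```text
time: 4.07
eef_pos: [0.5608, 0.1024, 0.0696]
tcp_rot: [0.464, 0.534, -0.463, 0.534]
contact_force: [-2.5, 1.2, 14.9]
opening: 0.425
```

```bash
python3 -c "
from st import *
look('pics/w4.png')"
```

```text
4.0667 [0.5608 0.1024 0.0696] 36.15458879165147 [-2.55  1.21 14.92] [ 1.7e-03  2.0e-04 -1.0e+00]
holder 0.06000233120763723 0.02051229383099132
```

View pics/w4.png

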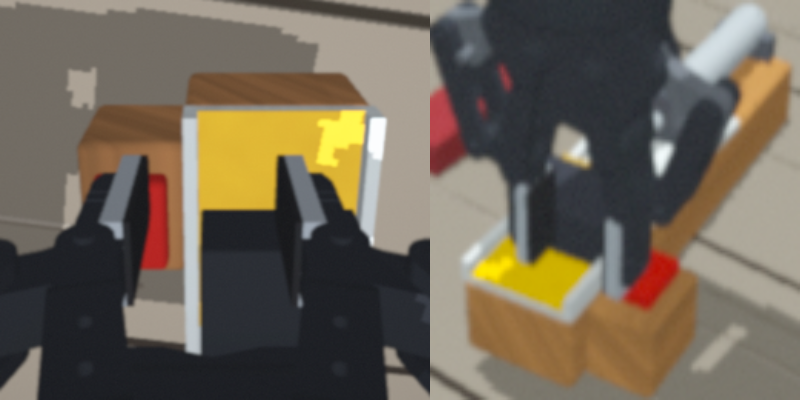

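The button is down (14.9 N) and the stone is resting against the chute finger. Next I'll hold a bit longer and measure the stone's position.

Call:
play_rows(
  targets=[
    {"delta_pos": [0,0,-0.0015],"delta_rot": [0,0,0],"claw": 36},
    {"delta_pos": [0,0,-0.0015],"delta_rot": [0,0,0],"claw": 36},
    {"delta_pos": [0,0,-0.0015],"delta_rot": [0,0,0],"claw": 36},
    {"delta_pos": [0,0,-0.0015],"delta_rot": [0,0,0],"claw": 36},
    {"delta_pos": [0,0,-0.0015],"delta_rot": [0,0,0],"claw": 36},
    {"delta_pos": [0,0,-0.0015],"delta_rot": [0,0,0],"claw": 36},
  ],
)

```text
time: 4.67
eef_pos: [0.5609, 0.1024, 0.0697]
tcp_rot: [0.463, 0.534, -0.463, 0.534]
contact_force: [-2.8, 0.2, 11.3]
opening: 0.423
```

Run:
```python
from st import *
c=ctrl.calibration("wrist");p=[.5895,.0458,np.radians(98)]
w=ctrl.read_camera("wrist");old=None
for u,z in(((299.5,296.5),.040),((299.5,321),.062)):
    r=least_squares(lambda q:proj(c,h2w(p,[q[0],q[1],z]))[0]-u,[.05,0],x_scale=.01);print("stone front at",z,(r.x*1e3).round(1))
col=cv2.cvtColor(w,cv2.COLOR_BGR2GRAY)[220:345,299].astype(int);d=np.diff(col);print([(220+i,int(d[i])) for i in np.argsort(-abs(d))[:6]])
t=ctrl.read_camera("top");cv2.imwrite("pics/t5.png",cv2.resize(t[150:300,180:380],(800,600)))
```

```text
4.6667 [0.5609 0.1024 0.0697] 35.93955105428256 [-2.83  0.25 11.3 ] [ 3.e-04 -2.e-04 -1.e+00]
holder 0.0600742775010117 0.020477970328967494
stone front at 0.04 [47.9 11.1]
stone front at 0.062 [49.8 12.3]
[(np.int64(295), -54), (np.int64(296), -42), (np.int64(294), -31), (np.int64(227), 18), (np.int64(231), 16), (np.int64(228), 14)]
```

View pics/t5.png

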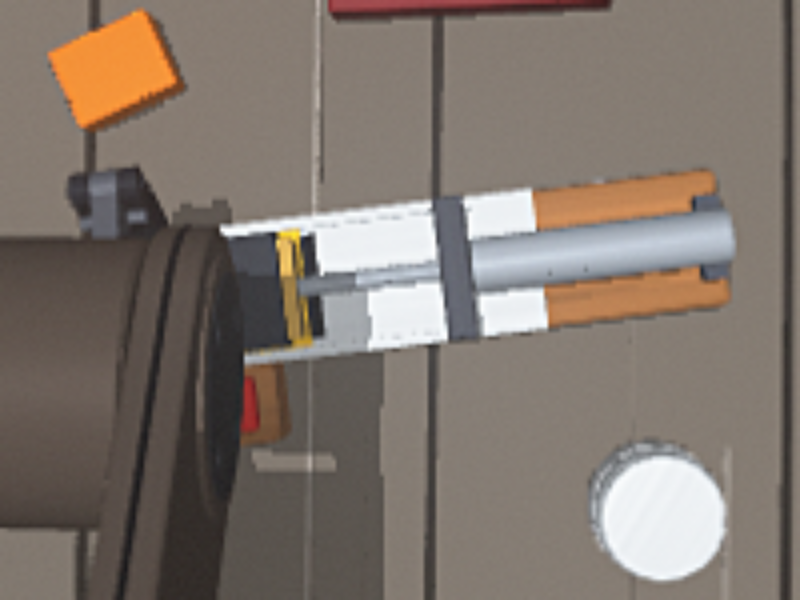

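The stone's front face is at holder x ≈ 48–50, so its centre is at about 31 mm. It lies flush against the finger, with the pusher pressing on its back. The spare stone, red block and tin are untouched.

Run:
```python
from plant import ctrl
s=ctrl.get_state();print(s["time"],s["eef_pos"],s["contact_force"]);print(ctrl.sign_off())
```

```text
4.7667 [0.56087535 0.10239849 0.0696434 ] [-3.52979803  0.58067175 11.56749801]
the job is handed in; nothing more can be done
None
```

I pressed the red button fully down with one finger, and the other finger, already standing in the chute, stopped the stone on the yellow part. I handed the job in at 4.8 s with both fingers holding.

- **Stone position:** the last wrist picture puts its front face at holder x ≈ 48–50 mm, so its centre is at about 31 mm (allowed 20–65). It lies flat with the pusher against its back.
- **Button:** about 11 N of downward force remained on the tool, so the button is bottomed out.
- **Other things:** I saw no sign that the spare stone, red block or tin had moved. I checked this by eye only and did not measure it.
- **Weaker check:** the wrist force along the chute read only about 0.6–1.5 N and was noisy, against the 2.5–3.5 N of the spring. Friction at the pressed button probably carries part of it, so the finger's push on the stone was not measured directly. I infer it from the finger touching the stone and the pusher pressing behind.

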